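Take the stick carrier off an ink grinder with a left-hand spindle knob

TASK

Grinding is done: take the ink-stick carrier off the ink grinder for washing. Its captive spindle knob has a left-hand thread, so turn it clockwise (seen from above) until its spring washer has let go and stands clear of the carrier, then draw the forked carrier gently outward along the driver's channel from under the knob, without straining it against the spindle, and lift it out of the dish. Set the carrier down gently, wholly inside the steel wash tray, leave the knob loose, and do not disturb the flask, ink bowl, tape roll and paperweight.

Things in the scene. Friction and masses are not known exactly. Their poses are not given: they have to be found in the camera images.
- machine: Electric ink grinder, fixed: round grey body 250 mm across, steel dish on top (outside diameter 259, inner radius 124 at the rim, rim top 92 and inner floor 68 mm above the table). Origin on the spindle axis at table level, z up, x = direction in which the carrier draws out. A black control pod reaches 160 mm from the axis on the +y side, below 50 mm.
- seat (a point): The carrier's seat: on the spindle axis, floor of the channel in the driver, 108 mm above the table. The driver is a steel block 46 mm long (x) by 40 wide in the dish's middle; its channel, 29.5 wide and 5 deep, runs along x and a stud 9 mm in diameter rises from it on the axis. Axes as the machine's.
- knob_grip (a point): Centre of the knob's black upright bar grip, on the spindle axis: 40 mm long (point x), 14 thick (point y), 28 tall; starts 153 to 155 mm above the table, top 14 mm higher. Left-hand thread, lead 10 mm a turn: rises 1.6 mm per rad of clockwise turn. Captive: it ends at a stop and does not come off; it stays where it is left. Nothing else within 58 mm of the axis is higher than 118 mm.
- washer_c (a point): Centre of the underside of the sprung washer under the knob (steel, 28 mm across), which presses on the carrier. The knob is stiff while the washer presses (a few tenths of a N m at first, less as it is let up); it lets go 60 to 140 degrees from the start, as hard as it was done up, and then turns freely (0.04 N m). It is properly clear 20 degrees further on; the stop comes 200 degrees after letting go.
- stick (a point): Grip point on the carrier's upright black ink stick: on its centre line, 16 mm below its top, 24 mm above the carrier plate's top; starts 138 mm above the table, 70 mm out from the spindle axis. The stick is 20 mm (point x, pointing away from the spindle) by 14 mm (y), 86 long, firmly fixed in the carrier, its lower end 70 mm below this point, resting on the dish's floor.
- fork (a point): Middle of the open end of the carrier's fork, half-way through the 6 mm plate (top 114 mm above the table at the start); 80 mm inward (-x of the carrier) from the stick's centre line and 27 mm below point stick. Drawn out 25 mm the fork is clear of the washer, at 31 mm of the whole knob however its bar stands; the stick meets the dish's wall at about 38 mm.
- carrier: Stick carrier, 0.14 to 0.24 kg: aluminium plate, forked end 28 mm wide (slot 10.5) straddling the stud in the driver's channel, 0.75 mm play each side; arm 16 wide; brass sleeve 27 x 21 mm round the stick. Origin on the spindle axis at the plate's underside, x to the stick. It can stand on the stick's end. Freed, it draws with under 2 N; a grip may press it down or aside: ease that off first.
- tray_in (a point): Centre of the inner floor of the open stainless wash tray, 4 mm above the table; the tray is fixed, inside 182 mm (x) by 132 mm (y), walls 30 mm high and 4 mm thick.
- flask: Bystander: dark drinking flask, 72 mm across, 230 tall; origin under its middle.
- ink_bowl: Bystander: small dark bowl, 84 mm across, 34 high.
- tape: Bystander: roll of yellow tape, 90 mm across, 40 high.
- paperweight: Bystander: dark wooden bar 30 x 200 x 16 mm with a small brass stud.
Not all that is in view belongs to the job. There is more than one size of the carrier; the job needs the smaller. Of the things that look like the part that bears tray_in, the larger one is meant.

How it is judged:
On the way, in this order (a step that is already met when the one before it is completed fails the run):
1. knob turned clockwise until the washer stands clear (risen 4.4 mm from fully tight), carrier still in its place (z of knob_grip in the frame of machine above 0.15738 m and x of stick in the frame of machine below 0.078 m), for 0.2 s.
2. carrier drawn out from under the knob (stick 24 mm or more further out than at the start), still low in the dish (x of stick in the frame of machine above 0.094 m and z of fork in the frame of machine below 0.125 m), for 0.02 s.
3. carrier lifted out of the dish (z of fork in the frame of machine above 0.135 m), for 0.1 s.
At the end, for the whole second after the job is handed in: The carrier lies or stands at rest inside the tray (stick and fork both within the tray's inner walls, down on its floor: stick point below 85 mm, fork below 60 mm), and the knob is still loose (its washer clear of the seat) (x of stick in the frame of tray_in between -0.091 and 0.091 m and y of stick in the frame of tray_in between -0.066 and 0.066 m and x of fork in the frame of tray_in between -0.091 and 0.091 m and y of fork in the frame of tray_in between -0.066 and 0.066 m and height (world z) of stick below 0.085 m and height (world z) of fork below 0.06 m and linear speed of carrier below 0.02 m/s and z of knob_grip in the frame of machine above 0.15722 m); the robot touches nothing.
It fails at once if the carrier strained against the grinder (over 7 N) while it is being drawn out or lifted (x of stick in the frame of machine above 0.0745 m and contact force between carrier and machine above 7 N).
It fails at once if the carrier dropped (contact force between the fingers and carrier below 0.05 N and linear speed of carrier above 0.5 m/s).
It fails at once if the flask, ink bowl, tape roll or paperweight shifted by more than 15 mm (distance of any of flask, ink_bowl, tape, paperweight from where it was at the start of the episode above 0.015 m).
It also fails if it takes over 72 s, if anything falls off the work surface, if the arm or the gripper's body presses on something with over 40 N, if the wrist force passes 120 N, or if a joint passes its speed limit or range.

ROBOT

A 6-joint arm with a two-finger parallel gripper is mounted at the origin on the work surface. World frame = base frame: x ahead of the robot, y to its left, z up, the work surface at z = 0. Lengths are in m, angles in rad, forces in N, time in s.
With the tool pointing down it reaches from about 0.35 to 0.775 m from the base axis. Payload 5.5 kg.
Tool frame: the origin (TCP) lies midway between the tips of the shut fingers; the grasp point (between the pads) lies 19 mm behind it; z points along the fingers, y is the direction in which the jaws open and shut (so a half turn about z gives the same grasp; the last joint's range is limited). The gripper opens to 85 mm and grips with 20 to 120 N. Pads are 22 mm wide; open, the fingers measure 114 mm over their backs; the gripper's body (76 mm by 85 mm) begins 54 mm behind the grasp point. The pads swing forward as they close: fully open they stand 13 mm farther back than shut.
Start: joints at [1.044, 0.313, 0.046, 1.304, 0, 1.431], TCP at [0.217, 0.533, 0.231] pointing down, gripper open.
Joint ranges: [-2.76, 2.76], [-0.86, 1.69], [-1.03, 1.26], [-2.2, 2.34], [-1.47, 1.5], [-3.14, 3.14]. Speed limits (rad/s): [2.57, 2.57, 3.14, 3.14, 3.14, 3.14].

INTERFACE

Orientations are given as a unit quaternion [w, x, y, z].
In Python, from workcell import env gives the robot as it stands.
- The arm moves only by the shell command python3 -m creep 'ROWS' [OPENING] [FORCE]. ROWS is JSON, a list of rows, each a list of 6 numbers: the shift along the tool's x, y, z in m, then the turn, a rotation vector about the tool's x, y, z in degrees. A call has exactly 8 rows; each row is the pose to reach, as a shift and turn from the pose commanded when the call began, along the tool's axes at that moment; what a row does not reach only later rows make up. A row lasts 1/10 s, in which the tool goes at most 50 mm and 8.59 degrees, less where a joint would pass 70% of its speed; a pose out of reach is approached as far as the arm can. A call with a gripper value outside its range is refused whole. OPENING is the finger opening in m, from 0 to 0.0854, set as the call begins (- or left out, the last holds). The fingers move at their own pace and stop on an object; FORCE is the grip in N (left out, the last holds). Time passes only in rows, so rows that repeat a pose let the fingers close, or fill a call up. It gives the time, the measured TCP pose, the force and the opening at its end, in the units of the state.
- env.get_state(): the state, without advancing time (a new reading comes with each control period).
- env.read_camera(name): name is "side" or "top"; returns (picture, depth): 480x640x3 uint8, blue, green, red; 480x640 float32, m along the optical axis (not along the pixel's ray), 0 where there is no reading.
- env.camera_params(name): a dict with "fx", "fy", "cx", "cy" (pixels), "k1" (the pictures are not rectified: a ray, as slopes to the right and down, at radius r is drawn at 1 + k1 r^2 times it, then the intrinsics apply), "position" and "orientation" of the camera in the world. Camera axes: x right, y up, looking along -z (the intrinsics and any distortion apply to the point x, -y, -z); pixel columns grow to the right and rows downward; lengths in m; the calibration is good to about 2 mm. A picture is of the moment at which its call begins. camera_params takes no time and is no camera call.
- env.hand_in(): hands the job in, once; it reports no verdict.
The state is a dict: "clock": time; "joint_pos": joint angles; "qvel": joint speeds; "tau": joint torques, N m; "tcp_pos": TCP position; "orientation": TCP orientation; "wrist_force": force on the tool from outside, world axes, zero at the start; "ft_torque": the same for the moment, N m; "finger_gap": finger opening in m.
Only numpy, scipy, OpenCV 4.12 (cv2) and the standard library are available. Lean on these libraries where they do the work, as an engineer would, in place of code of your own. Each camera call takes 0.05 s, during which the arm holds its last target. There are 200 camera calls.

## Working session

There is one attempt and no reset: what is moved stays moved. The work goes in short steps, Python scripts to look and compute and a shell command to move; the robot and the scene stay as the last step left them, time stands still between calls to the robot, and variables do not carry over. Pictures are saved under pics/ and viewed, about 8 in all and at most 12, crops included, and the job is handed in when it is done.

```bash
ls; mkdir -p pics; cat > h.py <<'E'
import numpy as np, cv2
from scipy.spatial.transform import Rotation as R
from workcell import env
def cam(n):
    p=env.camera_params(n); q=p['orientation']
    return p, R.from_quat([q[1],q[2],q[3],q[0]]).as_matrix(), np.array(p['position'])
def ray(n,u,v):
    p,M,o=cam(n)
    K=np.array([[p['fx'],0,p['cx']],[0,p['fy'],p['cy']],[0,0,1]])
    s=cv2.undistortPoints(np.array([[[u,v]]],float),K,np.array([p['k1'],0,0,0,0.]))[0,0]
    return o, M@np.array([s[0],-s[1],-1])
def onz(n,u,v,z):
    o,d=ray(n,u,v); return o+d*(z-o[2])/d[2]
def proj(n,P):
    p,M,o=cam(n); c=M.T@(np.array(P)-o); x=c[0]/-c[2]; y=-c[1]/-c[2]; k=1+p['k1']*(x*x+y*y)
    return p['fx']*x*k+p['cx'], p['fy']*y*k+p['cy']
def atd(n,u,v,depth):
    o,d=ray(n,u,v); return o+d*depth[int(v),int(u)]
E
python3 - <<'E'
from h import *
for n in('top','side'):
    i,d=env.read_camera(n); cv2.imwrite(f'pics/{n}0.png',i); np.save(f'{n}0.npy',d); print(env.camera_params(n))
print(env.get_state())
E
```

```text
pics
{'fx': 523.0860983836488, 'fy': 523.0860983836488, 'cx': 328.4389177134464, 'cy': 235.49373225511673, 'k1': -0.1026321669279309, 'position': array([0.36756243, 0.02310837, 1.23908565]), 'orientation': array([ 0.70771798,  0.05845072, -0.05414504, -0.70198795])}
{'fx': 573.5014177466236, 'fy': 573.5014177466236, 'cx': 323.46088895424447, 'cy': 234.69845126319782, 'k1': 0.04414632898668449, 'position': array([ 0.51747976, -1.16873361,  0.81321638]), 'orientation': array([ 0.8644577 ,  0.50190629, -0.00615817, -0.02765921])}
{'clock': 0.1, 'joint_pos': array([1.04442519e+00, 3.13909771e-01, 4.50859657e-02, 1.30361458e+00,
       6.35023002e-06, 1.43119332e+00]), 'qvel': array([ 9.70261848e-04, -1.79220547e-03,  1.96078975e-03, -1.80728557e-04,
        6.62850266e-05, -1.12844356e-03]), 'tau': array([ 3.49146867e-03, -4.81725883e+01,  2.99243367e+01,  1.27058354e-02,
       -8.26673727e-05,  1.05233684e-05]), 'tcp_pos': array([0.21666157, 0.53211744, 0.23050418]), 'orientation': array([-2.71367856e-04,  1.92180915e-01,  9.81359171e-01, -7.74890668e-04]), 'wrist_force': array([ 0.18808536, -0.0633213 ,  0.5800903 ]), 'ft_torque': array([-0.00257871,  0.01256904, -0.00335865]), 'finger_gap': 0.08556045792372192}
```

View pics/top0.png

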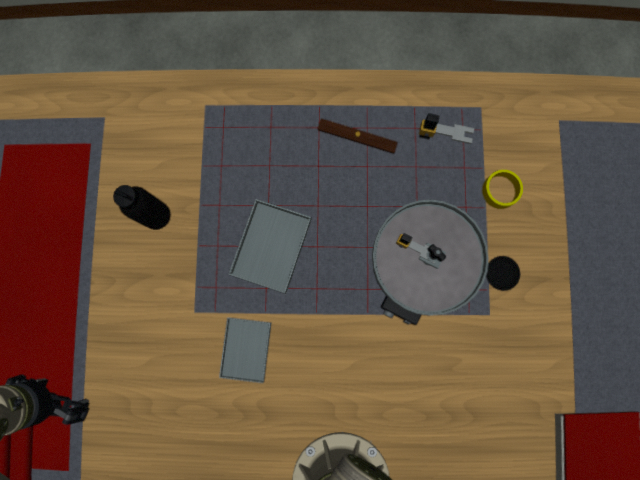

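View pics/side0.png

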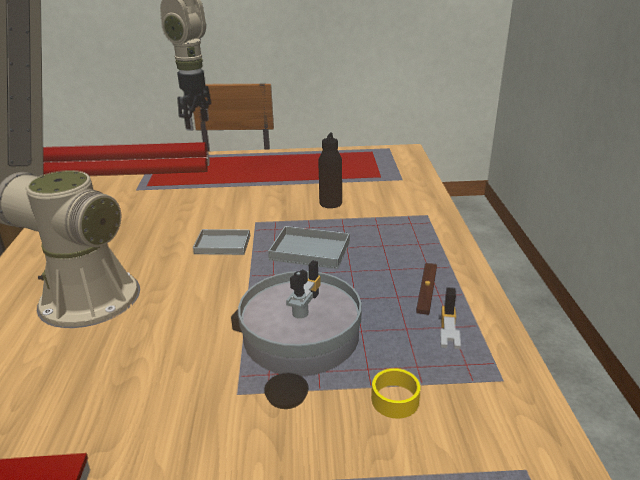

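Top picture: grinder dish at about (430,256), knob at (436,253), fitted carrier with its stick at (403,240). The look-alike carrier lies on the mat at (430,127), the larger tray is at (271,246) and the smaller tray at (246,350). The job needs the carrier under the knob and the larger tray. I'll check both in a close crop and measure.

```bash
python3 - <<'E'
from h import *
t=cv2.imread('pics/top0.png'); d=np.load('top0.npy'); s=cv2.imread('pics/side0.png'); ds=np.load('side0.npy')
a=cv2.resize(t[190:320,370:500],(500,500),interpolation=cv2.INTER_CUBIC); b=cv2.resize(s[250:350,230:370],(0,0),fx=3.5,fy=3.5,interpolation=cv2.INTER_CUBIC)
c=np.zeros((500,800,3),np.uint8); c[:,:500]=a
b=cv2.resize(s[255:330,275:335],(300,375),interpolation=cv2.INTER_CUBIC); c[:375,500:]=b
cv2.imwrite('pics/crop1.png',c)
def cloud(n,d):
    p,M,o=cam(n); v,u=np.mgrid[0:480,0:640]
    K=np.array([[p['fx'],0,p['cx']],[0,p['fy'],p['cy']],[0,0,1]])
    q=cv2.undistortPoints(np.stack([u.ravel(),v.ravel()],1).astype(float)[:,None],K,np.array([p['k1'],0,0,0,0.]))[:,0]
    D=d.ravel(); P=o+(np.c_[q[:,0],-q[:,1],-np.ones(len(q))]*D[:,None])@M.T
    return P.reshape(480,640,3)
P=cloud('top',d); Q=cloud('side',ds)
np.save('P.npy',P);np.save('Q.npy',Q)
# rim circle
sub=P[190:325,360:505].reshape(-1,3)
m=(sub[:,2]>.083)&(sub[:,2]<.1); r=sub[m]
for _ in range(4):
    A=np.c_[2*r[:,:2],np.ones(len(r))]; x=np.linalg.lstsq(A,(r[:,:2]**2).sum(1),rcond=None)[0]; rad=np.sqrt(x[2]+x[0]**2+x[1]**2)
    e=np.hypot(*(r[:,:2]-x[:2]).T)-rad; r=r[abs(e)<.012]
print('rim',x[:2],rad,len(r),r[:,2].mean())
for nm,C in(('top',P),('side',Q)):
    z=C[...,2]; near=np.hypot(C[...,0]-x[0],C[...,1]-x[1])<.1
    for lo,hi in((.148,.185),(.13,.185)):
        m=(near&(z>lo)&(z<hi)).astype(np.uint8); k,l,st,ce=cv2.connectedComponentsWithStats(m)
        for i in range(1,k):
            if st[i,4]>4: pts=C[l==i]; print(nm,lo,st[i],pts.mean(0).round(4),pts[:,2].max().round(4),pts.min(0).round(3),pts.max(0).round(3))
# tray
z=P[...,2]; reg=np.zeros_like(z,bool); reg[190:300,220:320]=1
hsv=cv2.cvtColor(t,cv2.COLOR_BGR2HSV); print(hsv[246,271],hsv[246,210],P[246,271],P[212,245])
m=(reg&(z>.018)&(z<.045)).astype(np.uint8); pts=P[m>0][:,:2].astype(np.float32); print('tray rect',cv2.minAreaRect(pts),len(pts))
E
```

```text
rim [ 0.50713059 -0.19487413] 0.12593630232587044 976 0.09099346635913484
top 0.148 [401 233  11  10  69] [ 0.5387 -0.1331  0.1538] 0.1589 [ 0.53  -0.143  0.149] [ 0.549 -0.122  0.159]
top 0.148 [428 244  18  18 166] [ 0.5058 -0.1939  0.1665] 0.1741 [ 0.49  -0.212  0.149] [ 0.524 -0.179  0.174]
top 0.13 [400 233  12  11  86] [ 0.5378 -0.1325  0.1508] 0.1589 [ 0.529 -0.143  0.131] [ 0.549 -0.122  0.159]
top 0.13 [428 244  18  18 180] [ 0.5056 -0.1935  0.1644] 0.1741 [ 0.49  -0.212  0.13 ] [ 0.524 -0.179  0.174]
side 0.148 [309 260   9   9  50] [ 0.5394 -0.1357  0.1527] 0.1559 [ 0.531 -0.147  0.148] [ 0.549 -0.123  0.156]
side 0.148 [290 270  17  18 214] [ 0.5068 -0.2015  0.1614] 0.1709 [ 0.49  -0.216  0.148] [ 0.524 -0.18   0.171]
side 0.13 [309 260   9  15 114] [ 0.5394 -0.138   0.1454] 0.1559 [ 0.53  -0.148  0.13 ] [ 0.549 -0.123  0.156]
side 0.13 [290 270  17  22 287] [ 0.5074 -0.2016  0.156 ] 0.1709 [ 0.49  -0.216  0.13 ] [ 0.524 -0.18   0.171]
[ 90  27 104] [171  54  75] [0.53966132 0.16850095 0.00374203] [ 6.22982589e-01  2.34499217e-01 -3.96603229e-04]
tray rect ((0.5387474298477173, 0.16934919357299805), (0.14189793169498444, 0.1912589967250824), 72.14739227294922) 622
```

View pics/crop1.png

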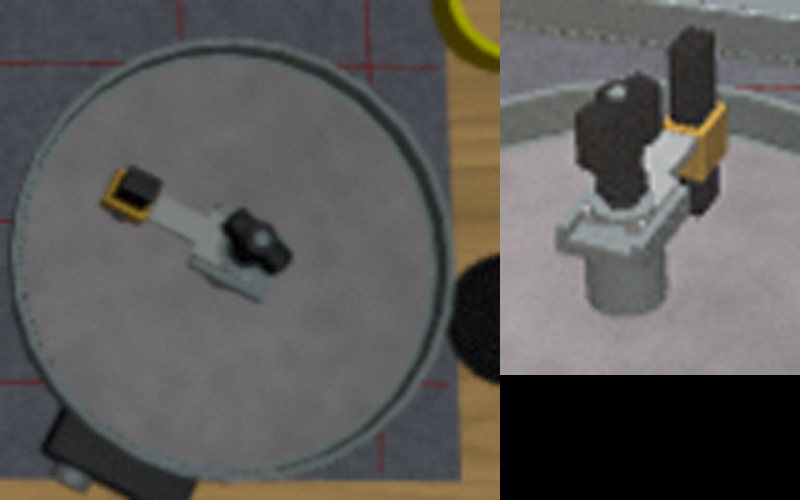

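The crop confirms it: a small carrier forked under the black knob, with its stick at top-picture (403,238) and brass sleeve. The bar grip runs roughly along the carrier. Next I'll refine the angles.

```bash
python3 - <<'E'
from h import *
t=cv2.imread('pics/top0.png'); P=np.load('P.npy'); Q=np.load('Q.npy'); s=cv2.imread('pics/side0.png')
for n,im,C,boxes in(('top',t,P,((425,240,450,265),(398,230,415,248))),('side',s,Q,((287,266,310,300),(306,257,322,300)))):
  for (x0,y0,x1,y1),zt in zip(boxes,(.168,.154)):
    z=C[y0:y1,x0:x1,2]; g=im[y0:y1,x0:x1].max(2)
    for lo in (zt-.012,zt-.006):
        v,u=np.where((z>lo)&(z<zt+.02)&(g<90) if zt<.16 else (z>lo)&(z<zt+.02))
        if len(u)<5: continue
        p=np.array([onz(n,a+x0,b+y0,zt)[:2] for a,b in zip(u,v)],np.float32)
        w,V=np.linalg.eigh(np.cov(p.T)); r=cv2.minAreaRect(p)
        print(n,zt,lo,len(u),p.mean(0).round(4),'pca',np.degrees(np.arctan2(V[1,1],V[0,1])).round(1),np.sqrt(w*12).round(4),'rect',np.round(r[0],4),np.round(r[1],4),round(r[2],1))
print('proj axis top', proj('top',(.507,-.195,.168)))
E
```

```text
top 0.168 0.156 150 [ 0.5062 -0.1943] pca -135.4 [0.0172 0.0373] rect [ 0.5063 -0.1941] [0.0378 0.0195] 44.5
top 0.168 0.162 137 [ 0.5067 -0.1948] pca -135.2 [0.0159 0.0372] rect [ 0.5069 -0.1947] [0.0378 0.018 ] 44.5
top 0.154 0.142 72 [ 0.5384 -0.133 ] pca 61.0 [0.016  0.0202] rect [ 0.5381 -0.1333] [0.0197 0.0163] 63.1
top 0.154 0.148 69 [ 0.5387 -0.1331] pca 61.5 [0.0153 0.0204] rect [ 0.5386 -0.1335] [0.0197 0.0153] 63.4
side 0.168 0.156 155 [ 0.5072 -0.2048] pca 60.5 [0.0243 0.0458] rect [ 0.5076 -0.2049] [0.0505 0.0273] 59.5
side 0.168 0.162 112 [ 0.5071 -0.2003] pca 52.5 [0.0202 0.0405] rect [ 0.5068 -0.2009] [0.0444 0.0219] 58.7
side 0.154 0.142 86 [ 0.5373 -0.1481] pca 73.1 [0.0177 0.0625] rect [ 0.5342 -0.1638] [0.0805 0.0191] 76.6
side 0.154 0.148 59 [ 0.5369 -0.1442] pca 71.2 [0.0157 0.0636] rect [ 0.5301 -0.1589] [0.0725 0.0163] 67.5
proj axis top (np.float64(437.1514222602813), np.float64(251.9272362948686))
```

```bash
cat > d.py <<'E'
import sys
from h import *
def info(target=None,yaw=None):
    s=env.get_state(); q=s['orientation']; r=R.from_quat([q[1],q[2],q[3],q[0]]); M=r.as_matrix()
    ya=np.degrees(np.arctan2(M[1,1],M[0,1])); f=np.array(s['wrist_force'])
    print('t %.2f'%s['clock'],'tcp',s['tcp_pos'].round(4),'yyaw %.2f'%ya,'tilt',M[:,2].round(4),'gap %.4f'%s['finger_gap'],'Fworld',f.round(2),'Ftool',(M.T@f).round(2),'T',np.round(s['ft_torque'],3),'j6 %.2f j1 %.2f'%(s['joint_pos'][5],s['joint_pos'][0]))
    if target is not None:
        d=M.T@(np.array(target)-s['tcp_pos']); W=np.radians(yaw)
        G=np.c_[[np.sin(W),-np.cos(W),0],[np.cos(W),np.sin(W),0],[0,0,-1]]
        print('rel tool shift',d.round(4),'rotvec deg',np.degrees(R.from_matrix(M.T@G).as_rotvec()).round(2))
if __name__=='__main__':
    a=list(map(float,sys.argv[1:])); info(a[:3],a[3]) if a else info()
E
python3 -m creep '[[-0.27,-0.28,-0.03,0,0,-67],[-0.27,-0.28,-0.03,0,0,-67],[-0.27,-0.28,-0.03,0,0,-67],[-0.27,-0.28,-0.03,0,0,-67],[-0.27,-0.28,-0.03,0,0,-67],[-0.27,-0.28,-0.03,0,0,-67],[-0.27,-0.28,-0.03,0,0,-67],[-0.27,-0.28,-0.03,0,0,-67]]' 0.05 60
python3 d.py 0.507 -0.195 0.24 135
```

```text
clock: 0.9
tcp_pos: [0.3482, 0.2056, 0.2584]
orientation: [-0.0, -0.329, 0.944, 0.0]
wrist_force: [0.4, -0.2, 1.0]
finger_gap: 0.0503
t 0.90 tcp [0.3482 0.2056 0.2584] yyaw 128.46 tilt [-1.e-04  0.e+00 -1.e+00] gap 0.0503 Fworld [ 0.39 -0.25  1.01] Ftool [-0.15 -0.44 -1.01] T [-0.038 -0.074 -0.002] j6 -0.34 j1 0.33Traceback (most recent call last):
  File "d.py", line 12, in <module>
    a=list(map(float,sys.argv[1:])); info(a[:3],a[3]) if a else info()
                                     ~~~~^^^^^^^^^^^^
  File "d.py", line 10, in info
    print('rel tool shift',d.round(4),'rotvec deg',np.degrees(R.from_matrix(M.T@G).as_rotvec()).round(2))
                                                              ~~~~~~~~~~~~~^^^^^^^
  File "scipy/spatial/transform/_rotation.pyx", line 1143, in scipy.spatial.transform._rotation.Rotation.from_matrix
ValueError: Non-positive determinant (left-handed or null coordinate frame) in rotation matrix 0: [[-9.93499326e-01  1.13837960e-01 -9.08157972e-05]
 [ 1.13837968e-01  9.93499325e-01 -9.09135941e-05]
 [-7.98760152e-05  1.00660880e-04  9.99999992e-01]].
```

```bash
sed -i 's/\[np.sin(W),-np.cos(W),0\]/[-np.sin(W),np.cos(W),0]/' d.py
python3 -m creep '[[0,0,0,0,0,0],[0,0,0,0,0,0],[0,0,0,0,0,0],[0,0,0,0,0,0],[0,0,0,0,0,0],[0,0,0,0,0,0],[0,0,0,0,0,0],[0,0,0,0,0,0]]' >/dev/null
python3 d.py 0.507 -0.195 0.24 135
```

```text
t 1.70 tcp [0.348  0.2075 0.2584] yyaw 128.20 tilt [-1.e-04  1.e-04 -1.e+00] gap 0.0497 Fworld [0.81 0.09 0.07] Ftool [-0.69 -0.43 -0.07] T [-0.062  0.015 -0.006] j6 -0.33 j1 0.34
rel tool shift [ 0.124  -0.4146  0.0184] rotvec deg [ 0.01 -0.   -6.8 ]
```

```bash
python3 -m creep '[[0.014,-0.046,0.01,0,0,-4],[0.028,-0.092,0.01,0,0,-6.8],[0.042,-0.138,0.01,0,0,-6.8],[0.056,-0.184,0.01,0,0,-6.8],[0.07,-0.23,0.01,0,0,-6.8],[0.084,-0.276,0.01,0,0,-6.8],[0.098,-0.322,0.01,0,0,-6.8],[0.112,-0.368,0.01,0,0,-6.8]]' >/dev/null
python3 -m creep '[[0.007,-0.02,0.01,0,0,0],[0.012,-0.045,0.01,0,0,0],[0.012,-0.045,0.01,0,0,0],[0.012,-0.045,0.01,0,0,0],[0.012,-0.045,0.01,0,0,0],[0.012,-0.045,0.01,0,0,0],[0.012,-0.045,0.01,0,0,0],[0.012,-0.045,0.01,0,0,0]]' >/dev/null
python3 d.py 0.507 -0.195 0.136 135
python3 - <<'E'
from h import *
i,d=env.read_camera('top'); j,e=env.read_camera('side')
c=np.zeros((480,800,3),np.uint8); c[:400,:400]=cv2.resize(i[200:300,385:485],(400,400)); c[:400,400:]=cv2.resize(j[230:330,250:350],(400,400)); cv2.imwrite('pics/a.png',c)
E
```

```text
t 3.30 tcp [ 0.5108 -0.1911  0.2388] yyaw 135.01 tilt [ 5.e-04 -1.e-04 -1.e+00] gap 0.0500 Fworld [ 0.45 -0.52 -0.24] Ftool [ 0.05 -0.68  0.24] T [0.022 0.011 0.047] j6 -1.29 j1 -0.51
rel tool shift [ 5.500e-03 -1.000e-04  1.028e-01] rotvec deg [-0.03  0.01  0.01]
```

View pics/a.png

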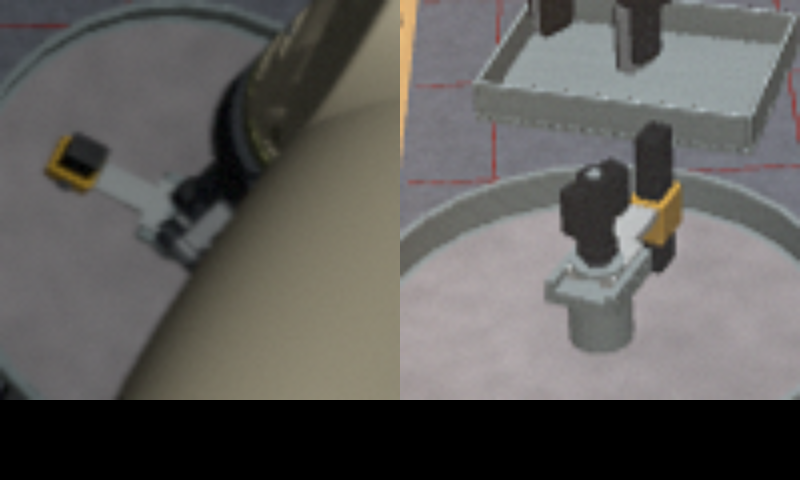

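Picture: in the side crop the open fingers hang above and behind the knob, at about (600,30) in the crop, with the stick and knob undisturbed. Straight down is clear.

```bash
python3 -m creep '[[0.0055,0,0.02,0,0,0],[0.0055,0,0.04,0,0,0],[0.0055,0,0.06,0,0,0],[0.0055,0,0.075,0,0,0],[0.0055,0,0.09,0,0,0],[0.0055,0,0.1,0,0,0],[0.0055,0,0.103,0,0,0],[0.0055,0,0.103,0,0,0]]' >/dev/null
python3 d.py 0.507 -0.195 0.136 135
python3 -m creep '[[0,0,0,0,0,0],[0,0,0,0,0,0],[0,0,0,0,0,0],[0,0,0,0,0,0],[0,0,0,0,0,0],[0,0,0,0,0,0],[0,0,0,0,0,0],[0,0,0,0,0,0]]' 0.01 30 >/dev/null
python3 d.py 0.507 -0.195 0.136 135
```

```text
t 4.20 tcp [ 0.5068 -0.1954  0.1353] yyaw 134.97 tilt [-4.e-04  3.e-04 -1.e+00] gap 0.0500 Fworld [ 0.25  0.97 -0.36] Ftool [-0.86  0.51  0.36] T [ 0.06  -0.029 -0.057] j6 -1.30 j1 -0.52
rel tool shift [-0.0004  0.0002 -0.0007] rotvec deg [ 0.03 -0.   -0.03]
t 5.00 tcp [ 0.507  -0.1953  0.1363] yyaw 134.98 tilt [ 6.e-04  1.e-04 -1.e+00] gap 0.0157 Fworld [-1.86  1.17  5.79] Ftool [ 0.49  2.14 -5.8 ] T [0.509 0.483 0.028] j6 -1.30 j1 -0.52
rel tool shift [-0.0002  0.0002  0.0003] rotvec deg [-0.02  0.03 -0.02]
```

```bash
python3 -m creep '[[0,0,0,0,0,0],[0,0,0,0,0,0],[0,0,-0.0001,0,0,4],[0,0,-0.0002,0,0,8],[0,0,-0.0003,0,0,12],[0,0,-0.0004,0,0,16],[0,0,-0.0006,0,0,20],[0,0,-0.0006,0,0,20]]' - 70 >/dev/null
python3 d.py
```

```text
t 5.80 tcp [ 0.5067 -0.1951  0.1368] yyaw 114.91 tilt [ 1.e-04  5.e-04 -1.e+00] gap 0.0137 Fworld [-3.82  1.81  6.37] Ftool [ 2.7   3.25 -6.37] T [0.554 0.604 0.076] j6 -0.95 j1 -0.52
```

```bash
python3 -m creep '[[0,0,-0.0002,0,0,6],[0,0,-0.0003,0,0,12],[0,0,-0.0005,0,0,18],[0,0,-0.0007,0,0,24],[0,0,-0.0008,0,0,30],[0,0,-0.001,0,0,36],[0,0,-0.0011,0,0,40],[0,0,-0.0011,0,0,40]]' >/dev/null
python3 d.py
python3 - <<'E'
from h import *
j,e=env.read_camera('side')
cv2.imwrite('pics/b.png',cv2.resize(j[230:330,240:360],(720,600),interpolation=cv2.INTER_CUBIC))
E
```

```text
t 6.60 tcp [ 0.5066 -0.1945  0.1375] yyaw 74.98 tilt [-2.0e-04  1.7e-03 -1.0e+00] gap 0.0132 Fworld [-2.98  4.77  5.68] Ftool [ 4.12  3.84 -5.67] T [ 0.903  0.52  -0.029] j6 -0.25 j1 -0.52
```

View pics/b.png

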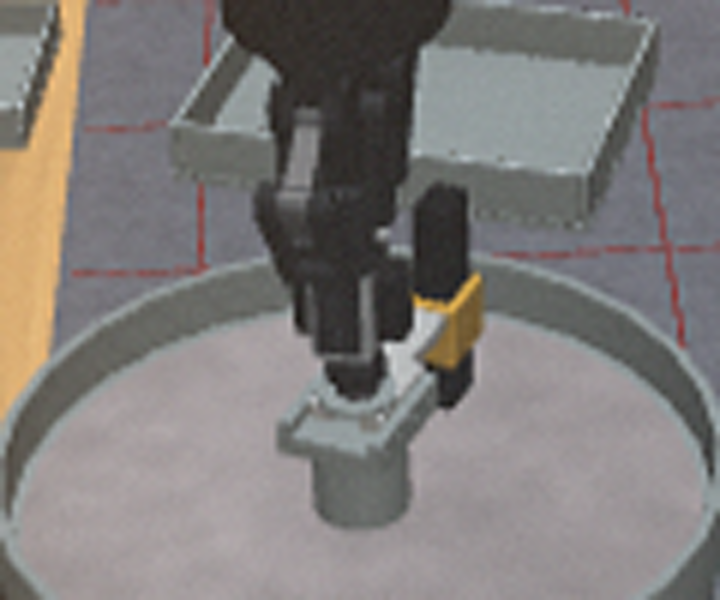

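Picture: the fingers hold the knob bar at about (355,320), the washer is still near the fork, and the carrier is in place. Turning on.

```bash
python3 -m creep '[[0,0,-0.0002,0,0,8],[0,0,-0.0004,0,0,16],[0,0,-0.0007,0,0,24],[0,0,-0.0009,0,0,32],[0,0,-0.0011,0,0,40],[0,0,-0.0013,0,0,48],[0,0,-0.0015,0,0,55],[0,0,-0.0017,0,0,60]]' >/dev/null
python3 d.py
python3 -m creep '[[0,0,-0.0002,0,0,8],[0,0,-0.0004,0,0,16],[0,0,-0.0007,0,0,24],[0,0,-0.0009,0,0,32],[0,0,-0.0011,0,0,40],[0,0,-0.0013,0,0,48],[0,0,-0.0016,0,0,56],[0,0,-0.0017,0,0,60]]' >/dev/null
python3 -m creep '[[0,0,0,0,0,0],[0,0,0,0,0,0],[0,0,0,0,0,0],[0,0,0,0,0,0],[0,0,0,0,0,0],[0,0,0,0,0,0],[0,0,0,0,0,0],[0,0,0,0,0,0]]' - 20 >/dev/null
python3 d.py
```

```text
t 7.45 tcp [ 0.5072 -0.1939  0.1388] yyaw 14.85 tilt [ 9.0e-04  3.1e-03 -1.0e+00] gap 0.0135 Fworld [0.84 5.64 1.3 ] Ftool [ 5.24  2.26 -1.28] T [ 1.242 -0.189  0.024] j6 0.80 j1 -0.51
t 9.05 tcp [ 0.5081 -0.1942  0.1405] yyaw -44.90 tilt [ 0.0024  0.0027 -1.    ] gap 0.0134 Fworld [ 4.25  6.16 -0.45] Ftool [ 7.36 -1.33  0.48] T [ 1.141 -0.585 -0.057] j6 1.84 j1 -0.51
```

```bash
python3 -m creep '[[0,0,0,0,0,0],[0,0,0,0,0,0],[0,0,0,0,0,0],[0,0,-0.015,0,0,0],[0,0,-0.035,0,0,0],[0,0,-0.06,0,0,0],[0,0,-0.06,0,0,0],[0,0,-0.06,0,0,0]]' 0.045 20 >/dev/null
python3 d.py 0.5385 -0.1333 0.2 -27
```

```text
t 9.85 tcp [ 0.5073 -0.1961  0.201 ] yyaw -45.05 tilt [ 0.0014 -0.001  -1.    ] gap 0.0446 Fworld [-0.75  0.24 -0.29] Ftool [-0.36 -0.7   0.29] T [0.011 0.053 0.004] j6 1.84 j1 -0.52
rel tool shift [ 0.0664 -0.0224  0.0009] rotvec deg [  0.1    0.   -18.05]
```

```bash
python3 -m creep '[[0.02,-0.007,0,0,0,-6],[0.04,-0.014,0,0,0,-12],[0.0664,-0.0224,0,0,0,-18],[0.0664,-0.0224,0,0,0,-18],[0.0664,-0.0224,0,0,0,-18],[0.0664,-0.0224,0,0,0,-18],[0.0664,-0.0224,0,0,0,-18],[0.0664,-0.0224,0,0,0,-18]]' >/dev/null
python3 d.py 0.5385 -0.1333 0.12 -27
python3 - <<'E'
from h import *
j,e=env.read_camera('side'); j0=cv2.imread('pics/side0.png')
c=np.zeros((400,800,3),np.uint8)
for k,i in enumerate((j0,j)): c[:,400*k:400*k+400]=cv2.resize(i[240:320,270:350],(400,400),interpolation=cv2.INTER_CUBIC)
cv2.imwrite('pics/c.png',c)
E
```

```text
t 10.65 tcp [ 0.5378 -0.1334  0.2004] yyaw -27.12 tilt [-2.e-04  1.e-04 -1.e+00] gap 0.0452 Fworld [-0.29  0.37 -0.01] Ftool [ 0.2  -0.42  0.01] T [-0.022  0.083  0.012] j6 1.66 j1 -0.39
rel tool shift [0.0004 0.0006 0.0804] rotvec deg [-0.01  0.   -0.12]
```

View pics/c.png

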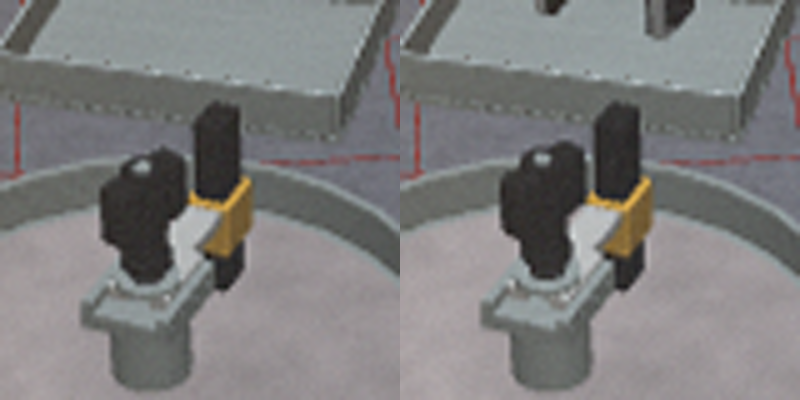

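Picture (before | after): the knob stands about 2 px (≈5 mm) higher, at the same bar angle after the half turn. Its washer is now clear of the fork and the carrier has not moved. Now for the stick.

```bash
python3 -m creep '[[0.0005,0.0005,0.02,0,0,0],[0.0005,0.0005,0.04,0,0,0],[0.0005,0.0005,0.055,0,0,0],[0.0005,0.0005,0.068,0,0,0],[0.0005,0.0005,0.076,0,0,0],[0.0005,0.0005,0.078,0,0,0],[0.0005,0.0005,0.078,0,0,0],[0.0005,0.0005,0.078,0,0,0]]' >/dev/null
python3 d.py
python3 -m creep '[[0,0,0,0,0,0],[0,0,0,0,0,0],[0,0,0,0,0,0],[0,0,0,0,0,0],[0,0,0,0,0,0],[0,0,0,0,0,0],[0,0,0,0,0,0],[0,0,0,0,0,0]]' 0.008 30 >/dev/null
python3 d.py
```

```text
t 11.50 tcp [ 0.5393 -0.1327  0.1232] yyaw -27.04 tilt [ 1.2e-03 -4.0e-04 -1.0e+00] gap 0.0448 Fworld [0.06 0.06 0.33] Ftool [ 0.08  0.02 -0.33] T [-0.007  0.036  0.018] j6 1.66 j1 -0.39
t 12.30 tcp [ 0.5392 -0.1326  0.1231] yyaw -27.03 tilt [ 1.2e-03 -3.0e-04 -1.0e+00] gap 0.0131 Fworld [-0.34  0.14  4.57] Ftool [-0.03 -0.36 -4.57] T [ 0.073  0.023 -0.074] j6 1.66 j1 -0.39
```

```bash
python3 -m creep '[[0,0,-0.0002,0,0,0],[0,0,-0.0004,0,0,0],[0,0,-0.0005,0,0,0],[0,0,-0.0005,0,0,0],[0,0,-0.0005,0,0,0],[0,0,-0.0005,0,0,0],[0,0,-0.0005,0,0,0],[0,0,-0.0005,0,0,0]]' >/dev/null
python3 d.py
python3 d.py
```

```text
t 13.10 tcp [ 0.5392 -0.1326  0.1231] yyaw -27.03 tilt [ 8.e-04 -1.e-04 -1.e+00] gap 0.0136 Fworld [ 1.2  -0.52  3.1 ] Ftool [ 0.08  1.31 -3.1 ] T [-0.098 -0.66   0.06 ] j6 1.66 j1 -0.39
t 13.10 tcp [ 0.5392 -0.1326  0.1231] yyaw -27.03 tilt [ 8.e-04 -1.e-04 -1.e+00] gap 0.0136 Fworld [ 1.2  -0.52  3.1 ] Ftool [ 0.08  1.31 -3.1 ] T [-0.098 -0.66   0.06 ] j6 1.66 j1 -0.39
```

```bash
python3 -m creep '[[0,0.0001,-0.0003,0,0,0],[0,0.0002,-0.0006,0,0,0],[0,0.0003,-0.001,0,0,0],[0,0.0003,-0.001,0,0,0],[0,0.0003,-0.001,0,0,0],[0,0.0003,-0.001,0,0,0],[0,0.0003,-0.001,0,0,0],[0,0.0003,-0.001,0,0,0]]' >/dev/null
python3 d.py
```

```text
t 13.90 tcp [ 0.5386 -0.1325  0.1239] yyaw -27.04 tilt [-9.e-04  4.e-04 -1.e+00] gap 0.0135 Fworld [-1.04 -0.09 -1.28] Ftool [-0.55 -0.88  1.28] T [-0.05   0.061 -0.017] j6 1.66 j1 -0.39
```

```bash
python3 -m creep '[[0.0005,0,0,0,0,0],[0.001,0,0,0,0,0],[0.0015,0,0,0,0,0],[0.002,0,0,0,0,0],[0.0025,0,0,0,0,0],[0.003,0,0,0,0,0],[0.003,0,0,0,0,0],[0.003,0,0,0,0,0]]' >/dev/null
python3 d.py
```

```text
t 14.70 tcp [ 0.5404 -0.13    0.124 ] yyaw -27.03 tilt [ 0.e+00  1.e-04 -1.e+00] gap 0.0137 Fworld [ 0.12 -1.22 -0.17] Ftool [-1.03  0.66  0.17] T [ 0.039  0.021 -0.039] j6 1.66 j1 -0.38
```

```bash
python3 -m creep '[[0.001,0,-0.0002,0,0,0],[0.002,0,-0.0002,0,0,0],[0.003,0,-0.0002,0,0,0],[0.004,0,-0.0002,0,0,0],[0.005,0,-0.0002,0,0,0],[0.006,0,-0.0002,0,0,0],[0.006,0,-0.0002,0,0,0],[0.006,0,-0.0002,0,0,0]]' >/dev/null
python3 d.py
```

```text
t 15.50 tcp [ 0.5432 -0.1246  0.1242] yyaw -27.03 tilt [ 1.e-04  1.e-04 -1.e+00] gap 0.0134 Fworld [-0.27 -0.4  -2.45] Ftool [-0.48 -0.06  2.45] T [ 0.002 -0.025  0.045] j6 1.67 j1 -0.37
```

```bash
python3 -m creep '[[0.0012,0,0,0,0,0],[0.0024,0,0,0,0,0],[0.0036,0,0,0,0,0],[0.0048,0,0,0,0,0],[0.006,0,0,0,0,0],[0.007,0,0,0,0,0],[0.007,0,0,0,0,0],[0.007,0,0,0,0,0]]' >/dev/null
python3 d.py
```

```text
t 16.30 tcp [ 0.5464 -0.1184  0.1242] yyaw -27.03 tilt [ 1.e-04  0.e+00 -1.e+00] gap 0.0137 Fworld [ 0.81  0.18 -1.31] Ftool [0.52 0.64 1.31] T [0.016 0.011 0.059] j6 1.69 j1 -0.36
```

```bash
python3 -m creep '[[0.0015,0,0,0,0,0],[0.003,0,0,0,0,0],[0.0045,0,0,0,0,0],[0.006,0,0,0,0,0],[0.0075,0,0,0,0,0],[0.009,0,0,0,0,0],[0.009,0,0,0,0,0],[0.009,0,0,0,0,0]]' >/dev/null
python3 d.py
```

```text
t 17.10 tcp [ 0.5504 -0.1104  0.1242] yyaw -27.03 tilt [ 0.  0. -1.] gap 0.0135 Fworld [-0.28 -0.35 -1.01] Ftool [-0.44 -0.09  1.01] T [-0.012  0.012 -0.014] j6 1.70 j1 -0.34
```

```bash
python3 -m creep '[[0.0015,0,0,0,0,0],[0.003,0,0,0,0,0],[0.0045,0,0,0,0,0],[0.006,0,0,0,0,0],[0.007,0,0,0,0,0],[0.008,0,0,0,0,0],[0.008,0,0,0,0,0],[0.008,0,0,0,0,0]]' >/dev/null
python3 d.py
python3 - <<'E'
from h import *
j,e=env.read_camera('side')
cv2.imwrite('pics/e.png',cv2.resize(j[230:330,250:350],(600,600),interpolation=cv2.INTER_CUBIC))
E
```

```text
t 17.90 tcp [ 0.554  -0.1032  0.1242] yyaw -27.03 tilt [ 0.e+00  1.e-04 -1.e+00] gap 0.0136 Fworld [-0.65  0.59 -1.3 ] Ftool [ 0.23 -0.84  1.3 ] T [0.011 0.021 0.016] j6 1.72 j1 -0.33
```

View pics/e.png

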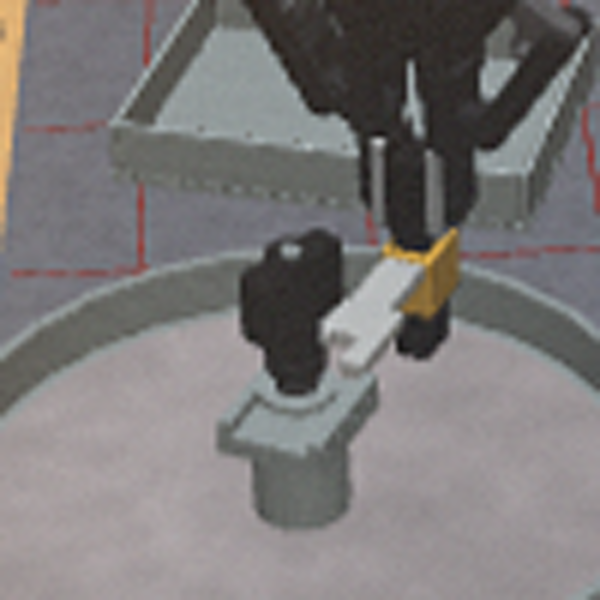

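Picture: the fork is fully out from under the knob, with its tip at about (340,340), and still level with the driver. Forces are small. Lifting straight up.

```bash
python3 -m creep '[[0,0,-0.002,0,0,0],[0,0,-0.006,0,0,0],[0,0,-0.012,0,0,0],[0,0,-0.02,0,0,0],[0,0,-0.032,0,0,0],[0,0,-0.046,0,0,0],[0,0,-0.06,0,0,0],[0,0,-0.07,0,0,0]]' - 45 >/dev/null
python3 d.py
python3 -m creep '[[0.01,-0.006,-0.01,0,0,0],[0.028,-0.015,-0.015,0,0,0],[0.048,-0.027,-0.015,0,0,0],[0.07,-0.039,-0.015,0,0,0],[0.092,-0.051,-0.015,0,0,0],[0.11,-0.061,-0.015,0,0,0],[0.122,-0.067,-0.015,0,0,0],[0.125,-0.069,-0.015,0,0,0]]' >/dev/null
python3 d.py 0.5445 0.1807 0.21 -27
```

```text
t 18.75 tcp [ 0.5546 -0.1035  0.1963] yyaw -27.03 tilt [ 2.1e-03 -6.0e-04 -1.0e+00] gap 0.0132 Fworld [ 0.34 -0.22 -1.81] Ftool [-0.04  0.39  1.81] T [ 0.005 -0.024  0.005] j6 1.72 j1 -0.33
t 19.55 tcp [0.5492 0.0411 0.2095] yyaw -26.91 tilt [ 0.e+00  3.e-04 -1.e+00] gap 0.0133 Fworld [-0.55  0.16 -1.14] Ftool [-0.1  -0.57  1.14] T [-0.017 -0.025  0.027] j6 1.97 j1 -0.07
rel tool shift [ 0.1224 -0.0673 -0.0005] rotvec deg [-0.01 -0.02  0.09]
```

```bash
python3 -m creep '[[0.01,-0.006,0,0,0,0],[0.028,-0.015,0,0,0,0],[0.048,-0.027,0,0,0,0],[0.07,-0.039,0,0,0,0],[0.092,-0.051,0,0,0,0],[0.11,-0.061,0,0,0,0],[0.12,-0.066,0,0,0,0],[0.1225,-0.0675,0,0,0,0]]' >/dev/null
python3 -m creep '[[0,0,0,0,4,0],[0,0,0,0,9,0],[0,0,0,0,14,0],[0,0,0,0,19,0],[0,0,0,0,24,0],[0,0,0,0,28,0],[0,0,0,0,29.7,0],[0,0,0,0,29.7,0]]' >/dev/null
python3 d.py
python3 -m creep '[[0,0,0,0,0,0],[0,0,0,0,0,0],[0,0,0,0,0,0],[0,0,0,0,0,0],[0,0,0,0,0,0],[0,0,0,0,0,0],[0,0,0,0,0,0],[0,0,0,0,0,0]]' >/dev/null
python3 - <<'E'
from d import *
info()
s=env.get_state(); q=s['orientation']; M=R.from_quat([q[1],q[2],q[3],q[0]]).as_matrix()
print('down 0.1 m in tool', (M.T@[0,0,-.1]).round(5),'to z.07 & xy target',(M.T@(np.array([.5445,.1807,.07])-s['tcp_pos'])).round(4))
for nm,p in(('edge',(-.01,0,.0555)),('fork',(-.08,0,.0155)),('outer',(.01,0,.0555))): print(nm,(s['tcp_pos']+M@np.array(p)).round(4))
j,e=env.read_camera('side'); i,_=env.read_camera('top')
c=np.zeros((400,800,3),np.uint8); c[:,:400]=cv2.resize(j[160:280,250:370],(400,400)); c[:,400:]=cv2.resize(i[180:310,220:350],(400,400)); cv2.imwrite('pics/f.png',c)
E
```

```text
t 21.15 tcp [0.5445 0.1777 0.2087] yyaw -27.19 tilt [ 0.2253  0.4401 -0.8692] gap 0.0137 Fworld [ 0.41 -0.16 -0.72] Ftool [-0.32  0.44  0.64] T [-0.564  0.269  0.011] j6 2.03 j1 -0.07
t 21.95 tcp [0.5449 0.1792 0.2092] yyaw -27.03 tilt [ 0.2252  0.4414 -0.8686] gap 0.0135 Fworld [ 0.33  0.11 -2.04] Ftool [-0.8   0.25  1.9 ] T [-0.573  0.246 -0.022] j6 2.03 j1 -0.07
down 0.1 m in tool [-0.04955  0.       0.08686] to z.07 & xy target [-0.068  -0.001   0.1215]
edge [0.5535 0.196  0.1561]
fork [0.5168 0.1242 0.1561]
outer [0.5614 0.2115 0.166 ]
```

View pics/f.png

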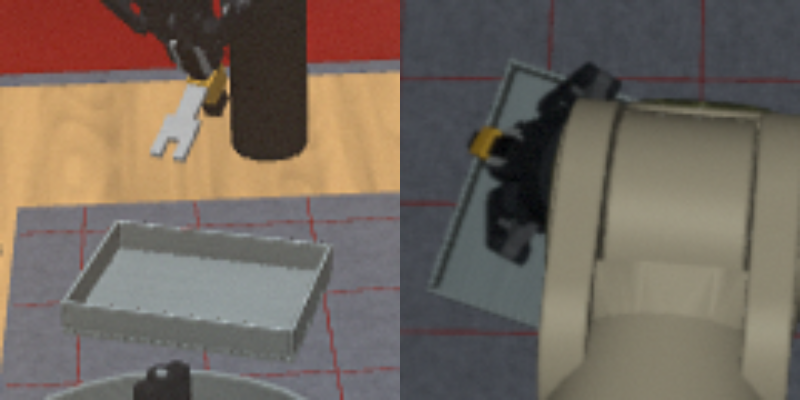

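Picture: the carrier is firmly held and tilted, fork tips down at (170,155) in the side crop, over the larger tray. The flask behind it is well clear in depth. Lowering.

```bash
python3 -m creep '[[-0.006,0,0.011,0,0,0],[-0.017,0,0.03,0,0,0],[-0.028,0,0.05,0,0,0],[-0.039,0,0.07,0,0,0],[-0.05,-0.001,0.09,0,0,0],[-0.06,-0.001,0.107,0,0,0],[-0.066,-0.001,0.118,0,0,0],[-0.068,-0.001,0.1215,0,0,0]]' >/dev/null
python3 -m creep '[[-0.0009,0,0.0015,0,0,0],[-0.0017,0,0.003,0,0,0],[-0.0025,0,0.0045,0,0,0],[-0.0034,0,0.006,0,0,0],[-0.0043,0,0.0075,0,0,0],[-0.0051,0,0.009,0,0,0],[-0.0051,0,0.009,0,0,0],[-0.0051,0,0.009,0,0,0]]' >/dev/null
python3 d.py
```

```text
t 23.65 tcp [0.5446 0.1807 0.0596] yyaw -27.03 tilt [ 0.2251  0.4414 -0.8686] gap 0.0133 Fworld [ 0.44 -0.   -1.7 ] Ftool [-0.67  0.39  1.57] T [-0.587  0.34   0.039] j6 2.03 j1 -0.07
```

```bash
python3 -m creep '[[-0.0003,0,0.0005,0,0,0],[-0.0006,0,0.001,0,0,0],[-0.0008,0,0.0013,0,0,0],[-0.0008,0,0.0013,0,0,0],[-0.0008,0,0.0013,0,0,0],[-0.0008,0,0.0013,0,0,0],[-0.0008,0,0.0013,0,0,0],[-0.0008,0,0.0013,0,0,0]]' >/dev/null
python3 d.py
python3 -m creep '[[-0.0002,0,0.0004,0,0,0],[-0.0004,0,0.0007,0,0,0],[-0.0004,0,0.0007,0,0,0],[-0.0004,0,0.0007,0,0,0],[-0.0004,0,0.0007,0,0,0],[-0.0004,0,0.0007,0,0,0],[-0.0004,0,0.0007,0,0,0],[-0.0004,0,0.0007,0,0,0]]' >/dev/null
python3 d.py
```

```text
t 24.45 tcp [0.5446 0.1807 0.0582] yyaw -27.03 tilt [ 0.2253  0.4414 -0.8685] gap 0.0132 Fworld [-0.48  0.13 -0.63] Ftool [-0.41 -0.49  0.49] T [-0.536  0.247  0.036] j6 2.03 j1 -0.07
t 25.25 tcp [0.5446 0.1807 0.0574] yyaw -27.03 tilt [ 0.2252  0.4414 -0.8686] gap 0.0132 Fworld [ 0.05  0.31 -0.85] Ftool [-0.16 -0.1   0.88] T [-0.521  0.342  0.011] j6 2.03 j1 -0.07
```

```bash
python3 -m creep '[[-0.0002,0,0.0004,0,0,0],[-0.0004,0,0.0007,0,0,0],[-0.0004,0,0.0007,0,0,0],[-0.0004,0,0.0007,0,0,0],[-0.0004,0,0.0007,0,0,0],[-0.0004,0,0.0007,0,0,0],[-0.0004,0,0.0007,0,0,0],[-0.0004,0,0.0007,0,0,0]]' >/dev/null
python3 d.py
python3 -m creep '[[-0.0002,0,0.0004,0,0,0],[-0.0004,0,0.0007,0,0,0],[-0.0004,0,0.0007,0,0,0],[-0.0004,0,0.0007,0,0,0],[-0.0004,0,0.0007,0,0,0],[-0.0004,0,0.0007,0,0,0],[-0.0004,0,0.0007,0,0,0],[-0.0004,0,0.0007,0,0,0]]' >/dev/null
python3 d.py
```

```text
t 26.05 tcp [0.5446 0.1807 0.0566] yyaw -27.04 tilt [ 0.2253  0.4414 -0.8685] gap 0.0131 Fworld [-1.12 -0.27 -1.16] Ftool [-1.23 -0.88  0.63] T [-0.501  0.245 -0.015] j6 2.03 j1 -0.07
t 26.85 tcp [0.5448 0.1808 0.0562] yyaw -27.03 tilt [ 0.2258  0.4418 -0.8682] gap 0.0132 Fworld [-1.86 -2.84  6.2 ] Ftool [ 0.14 -0.37 -7.06] T [-0.232  0.555  0.175] j6 2.03 j1 -0.07
```

Contact with the floor at +6 N. Easing up slightly, then opening.

```bash
python3 -m creep '[[0.0002,0,-0.0004,0,0,0],[0.0002,0,-0.0004,0,0,0],[0.0002,0,-0.0004,0,0,0],[0.0002,0,-0.0004,0,0,0],[0.0002,0,-0.0004,0,0,0],[0.0002,0,-0.0004,0,0,0],[0.0002,0,-0.0004,0,0,0],[0.0002,0,-0.0004,0,0,0]]' - 20 >/dev/null
python3 d.py
python3 -m creep '[[0,0,0,0,0,0],[0,0,0,0,0,0],[0,0,0,0,0,0],[0,0,0,0,0,0],[0,0,0,0,0,0],[0,0,0,0,0,0],[0,0,0,0,0,0],[0,0,0,0,0,0]]' 0.035 >/dev/null
python3 d.py
```

```text
t 27.65 tcp [0.5447 0.1807 0.0563] yyaw -27.03 tilt [ 0.2255  0.4415 -0.8685] gap 0.0133 Fworld [-1.88 -0.49  5.02] Ftool [ 1.37 -1.45 -5.  ] T [-0.052  0.299  0.046] j6 2.03 j1 -0.07
t 28.45 tcp [0.5446 0.1807 0.0562] yyaw -27.03 tilt [ 0.2253  0.4414 -0.8686] gap 0.0352 Fworld [ 0.46 -0.54 -0.73] Ftool [-0.6   0.66  0.5 ] T [-0.352  0.246 -0.031] j6 2.03 j1 -0.07
```

Released. Backing out along the tool axis, well clear, then looking.

```bash
python3 -m creep '[[0,0,-0.006,0,0,0],[0,0,-0.016,0,0,0],[0,0,-0.03,0,0,0],[0,0,-0.05,0,0,0],[0,0,-0.075,0,0,0],[0,0,-0.1,0,0,0],[0,0,-0.125,0,0,0],[0,0,-0.14,0,0,0]]' >/dev/null
python3 -m creep '[[-0.02,0,-0.03,0,-6,0],[-0.045,0,-0.05,0,-12,0],[-0.08,0,-0.06,0,-18,0],[-0.12,0,-0.06,0,-24,0],[-0.15,0,-0.06,0,-29,0],[-0.18,0,-0.06,0,-29,0],[-0.2,0,-0.06,0,-29,0],[-0.2,0,-0.06,0,-29,0]]' >/dev/null
python3 d.py
python3 - <<'E'
from h import *
j,e=env.read_camera('side'); i,d=env.read_camera('top')
c=np.zeros((520,800,3),np.uint8); c[:400,:400]=cv2.resize(j[200:340,230:370],(400,400)); c[:400,400:]=cv2.resize(i[180:310,220:350],(400,400)); cv2.imwrite('pics/g.png',c)
cv2.imwrite('pics/top1.png',i); cv2.imwrite('pics/side1.png',j)
j0=cv2.imread('pics/side0.png'); df=cv2.absdiff(j,j0).max(2)
for n,b in dict(flask=(315,130,346,210),tape=(370,365,422,418),bowl=(262,370,310,410),weight=(415,260,440,316)).items(): print(n,(df[b[1]:b[3],b[0]:b[2]]>45).mean().round(3))
E
```

```text
t 30.05 tcp [ 0.4188 -0.0633  0.1302] yyaw -27.18 tilt [ 0.0036  0.0115 -0.9999] gap 0.0350 Fworld [-0.87  1.28 -0.35] Ftool [ 0.74 -1.36  0.36] T [ 0.004  0.02  -0.047] j6 1.70 j1 -0.35
flask 0.0
tape 0.0
bowl 0.0
weight 0.0
```

View pics/g.png

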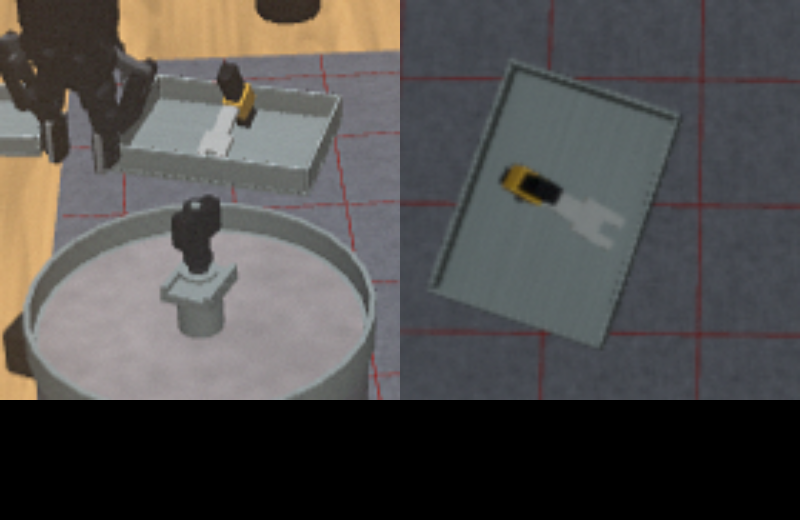

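Picture: the carrier lies at rest on its stick end and fork tips, wholly inside the large tray (stick at (540,190), fork at (610,230) in the top crop). The knob still stands raised. The gripper is free, beside the dish; I'll raise it a little, then hand in.

```bash
python3 -m creep '[[0,0,-0.02,0,0,0],[0,0,-0.04,0,0,0],[0,0,-0.06,0,0,0],[0,0,-0.08,0,0,0],[0,0,-0.08,0,0,0],[0,0,-0.08,0,0,0],[0,0,-0.08,0,0,0],[0,0,-0.08,0,0,0]]' >/dev/null
python3 d.py; python3 -c "from workcell import env; print(env.hand_in())"
```

```text
t 30.95 tcp [ 0.4196 -0.0629  0.2099] yyaw -27.02 tilt [ 0.0041  0.0116 -0.9999] gap 0.0350 Fworld [-0.17  0.43  0.01] Ftool [ 0.31 -0.35 -0.01] T [-0.028  0.056 -0.029] j6 1.70 j1 -0.35
the job is handed in; nothing more can be done
None
```

The ink-stick carrier is off the grinder and resting inside the larger wash tray. I handed the job in at about 31 s.

- **Knob:** I turned it 180° clockwise in one grip. The side picture showed it about 5 mm higher, at the same bar angle, with the washer clear, and it is left loose.
- **Draw-out:** After easing the grip pressure, I drew the carrier out 33 mm along the channel. The wrist force read at the end of each step stayed under 2.5 N.
- **Placing:** I lifted the carrier clear and tilted it about 30° so it rests on the stick end and the fork tips. It touched the tray floor at about 6 N before I released it.

The last pictures show the carrier wholly inside the large tray and the knob still raised. No pixel change showed in the side view at the flask, bowl, tape or paperweight. The gripper is clear with near-zero force.

One move went differently from what I meant: the retreat came down lower beside the dish than intended (z 0.13 m). It touched nothing, and I raised it before handing in. No check failed. I judged the knob's height only from the pictures and the turn angle, and did not measure it separately.

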